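# Hang the round pot between the bins

## Robot

A 7-joint arm with a two-finger parallel gripper is mounted at the origin on the work surface. World frame = base frame: x ahead of the robot, y to its left, z up, the work surface at z = 0. Lengths are in m, angles in rad, forces in N, time in s.
With the tool pointing down it reaches from about 0.425 to 0.875 m from the base axis. Payload 4.7 kg.
Tool frame: the origin (TCP) lies on the mounting face of the last link; the fingertips stand 182 mm ahead of it and the grasp point (between the pads) lies 164 mm ahead of it; z points along the fingers, y is the direction in which the jaws open and shut (so a half turn about z gives the same grasp; the last joint's range is limited). The gripper opens to 87 mm and grips with 3 to 60 N. Pads are 19 mm wide; open, the fingers measure 117 mm over their backs; the gripper's body (75 mm by 190 mm) begins 51 mm behind the grasp point.
Start: joints at [1.119, 0.321, -0.07, 1.45, 0.023, 1.371, -0.057], TCP at [0.292, -0.581, 0.405] pointing down, gripper open.
Joint ranges: [-2.86, 2.86], [-0.3, 2.09], [-1.38, 1.24], [0.06, 2.45], [-1.56, 4.7], [0.09, 2.05], [-2.69, 2.69]. Speed limits (rad/s): [2.57, 2.57, 3.14, 3.14, 3.14, 3.14, 3.14].

## Interface

Orientations are given as a rotation vector (axis times angle).
In Python, from bench import ctrl gives the robot as it stands. The module is installed in compiled form; this text tells all that it offers.
- The arm moves only by the tool play_rows, never from a script. Its argument "targets" is text: rows parted by semicolons, each of 7 numbers parted by spaces: the shift along the tool's x, y, z in cm, then the turn, a rotation vector about the tool's x, y, z in rad, then the opening, from -1 (shut) to 1 (fully open). In form: x y z ax ay az grip; .... A call has 1 to 20 rows; each row shifts and turns the pose as measured when the row begins, along the tool's axes as they then stand; what a row does not reach is not made up. A row lasts 1/8 s, in which the tool goes at most 62.5 mm and 10.7 degrees, less where a joint would pass 70% of its speed; a pose out of reach is approached as far as the arm can. A call is refused whole if a number of a shift passes 6.25 or a number of a turn 0.188, either way. A call with a gripper value outside its range is refused whole. The fingers move at their own pace and stop on an object; "newtons" is the grip in N (left out, the last holds). Time passes only in rows, so rows that do not move let the fingers close. It gives the time, the measured TCP pose, the force and the opening at its end, in the units of the state.
- ctrl.get_state(): the state, without advancing time (a new reading comes with each control period).
- ctrl.get_image(name): name is "scene" or "top"; returns a dict with "pixels" (420x560x3 uint8, blue, green, red), "depth" (420x560 float32, m along the optical axis (not along the pixel's ray), 0 where there is no reading), "intrinsics" (3x3 intrinsics, pixels), "R" (3x3) and "t" (3): a world point X has camera coordinates R X + t. Camera axes: x right, y down, z forward; pixel columns grow to the right and rows downward; lengths in m; the calibration is good to about 2 mm. A picture is of the moment at which its call begins.
- ctrl.close_job(): hands the job in, once; it reports no verdict.
The state is a dict: "time": time; "joint_positions": joint angles; "qd": joint speeds; "joint_torque": joint torques, N m; "position": TCP position; "tool_rot": TCP orientation; "ft_force": force on the tool from outside, world axes, zero at the start; "torque": the same for the moment, N m; "grip_width": opening from 0.0 (shut) to 1.0 (fully open).
Only numpy, scipy, OpenCV 4.12 (cv2) and the standard library are available. Lean on these libraries where they do the work, as an engineer would, in place of code of your own. Each camera call takes 0.05 s, during which the arm holds its last target.

## Task

Hang the round hook-on metal pot that stands on the shop counter over the top bar of the green wire grille, in the gap between the two square bins that already hang there and on the same side as they do. Lower it until its hook sits fully down on the bar and it hangs straight and still, and let go of it. Do not knock the two hanging bins out of their places.

Things in the scene. Friction and masses are not known exactly. Their poses are not given: they have to be found in the camera images.
- pot_center (a point): Loose round metal pot standing upright: 64 mm across, 75 mm tall, 190 mm with the hook strap at its back; about 0.2 kg. (A square bin with the same hook also stands there: not it.) Point: on the pot's axis, 95 mm above its underside. z up, +x to the hook side. Finger tab to grip: upright block 14 (x) by 24 (y) mm, centred at x +35 mm, z +46 to +95 mm, its top the highest part.
- pot_hook (a point): The pot's hook: middle of the underside of its flat roof, which comes to lie on the bar; 53 mm behind (+x) and 40 mm above the pot's point, 6 mm under the tab. Same axes. The slot under the roof is 30 mm wide (x -15 to +15 mm), open downwards, between the strap and a lip that hangs 22 mm down at the far end; hook and strap are 24 mm wide (y).
- top_bar (a point): Middle of the axis of the green grille's top bar: round, level, 10 mm thick, 440 mm long, 200 mm above the counter, fixed. y runs along it, x across it away from the robot; the bins hang on the -x side. The other wires lie in the upright plane under it; nothing of the grille stands more than 5 mm above this point.
- left_bin_center (a point): Loose square metal bin with packets, 64 mm deep (x), 84 wide (y), 80 tall, hanging on the bar by the same hook and tab as the pot's, on the +y side of the gap. Point: mid-width, 32 mm in front of its back, 95 mm above its underside and below its tab's top. Axes as the pot's. The bins' centres are 172 to 188 mm apart; 88 to 104 mm is free between them.
- right_bin_center (a point): The same kind of hanging square bin, on the -y side of the gap; size, point and axes as for the other bin.
Not all that is in view belongs to the job. What is shaped like the part that bears pot_center but black or pink is not meant.

How it is judged:
At the end, for the whole second after the job is handed in: The pot hangs at rest on the near side, its hook down on the top bar (height within 10 mm), between the two bins (within 35 mm of the bar's middle), upright and square to the bar within 15 degrees; both bins within 30 mm of where they were (z of pot_center in the frame of top_bar between -0.042 and -0.022 m and y of pot_center in the frame of top_bar between -0.035 and 0.035 m and x of pot_center in the frame of top_bar between -0.08 and -0.03 m and angle between pot_center's own z axis and vertical below 0.26 rad and angle between the x axis of pot_center and the x axis of top_bar, either way round below 0.26 rad and linear speed of pot below 0.03 m/s and distance of each of left_bin_center, right_bin_center from where it was at the start of the episode below 0.03 m); the robot touches nothing.
It fails at once if a hanging bin was pushed more than 40 mm out of place (distance of any of left_bin_center, right_bin_center from where it was at the start of the episode above 0.04 m).
It also fails if it takes over 42 s, if anything falls off the work surface, if the arm or the gripper's body presses on something with over 40 N, if the wrist force passes 120 N, or if a joint passes its speed limit or range.

## Working session

There is one attempt and no reset: what is moved stays moved. The work goes in short steps, Python scripts to look and compute and a tool call to move; the robot and the scene stay as the last step left them, time stands still between calls to the robot, and variables do not carry over. Pictures are saved under pics/ and viewed, and the job is handed in when it is done.

Besides the shell and the picture viewer there is one more tool, called after "Call:" as name(argument=value, ...) on one line, values as JSON. play_rows: Moves the arm, as the interface text tells. Its arguments: {"type":"object","properties":{"targets":{"type":"string"},"newtons":{"type":"number"}},"required":["targets"]}

```bash
mkdir -p pics; cat > h.py <<'E'
from bench import ctrl
import numpy as np, cv2
def grab(n):
    d=ctrl.get_image(n); np.savez(f'{n}.npz',**{k:np.asarray(v) for k,v in d.items()}); return d
def load(n): return np.load(f'{n}.npz')
def world(d,u,v,z=None):
    z=d['depth'][int(v),int(u)] if z is None else z
    p=np.linalg.inv(d['intrinsics'])@np.array([u,v,1.])*z
    return d['R'].T@(p-d['t'])
def cloud(d):
    D=d['depth'];v,u=np.mgrid[:D.shape[0],:D.shape[1]]
    p=np.stack([u,v,np.ones_like(u)],-1)@np.linalg.inv(d['intrinsics']).T*D[...,None]
    return (p-d['t'])@d['R']
E
python3 - <<'E'
from h import *
for n in('scene','top'):
    d=grab(n);cv2.imwrite(f'pics/{n}0.png',d['pixels']);print(n,d['R'],d['t'],d['intrinsics'][0])
print(ctrl.get_state())
E
```

```text
scene [[ 0.17933345  0.98377324  0.00545197]
 [ 0.77444828 -0.13775342 -0.61745757]
 [-0.60668721  0.11495307 -0.78658529]] [-0.02049683 -0.30282519  1.41430494] [422.38392583   0.         276.87473478]
top [[ 0.01206809 -0.99982096 -0.01457448]
 [-0.99354523 -0.01034566 -0.11296391]
 [ 0.11279291  0.01584367 -0.99349219]] [-0.06890597  0.49589089  0.93631833] [424.70630511   0.         277.84900891]
{'time': 0.1, 'joint_positions': array([ 1.11910815,  0.32172762, -0.07004796,  1.45152397,  0.02258716,
        1.37081515, -0.05689173]), 'qd': array([ 0.0005886 , -0.00017235,  0.00017371, -0.00204704,  0.00088234,
       -0.00072645, -0.00085548]), 'joint_torque': array([ 2.15402115e-04, -4.92570448e+01, -4.05644830e-01, -3.13395059e+01,
       -6.41134777e-02,  3.94967257e-02,  1.08646075e-04]), 'position': array([ 0.29180691, -0.58061553,  0.40379872]), 'tool_rot': array([-3.05520303e+00, -7.24685452e-01,  7.51377404e-04]), 'ft_force': array([-0.57564164, -0.28294128, -0.17832798]), 'torque': array([0.05013003, 0.00819568, 0.00248082]), 'grip_width': 1.003590385361372}
```

View pics/scene0.png

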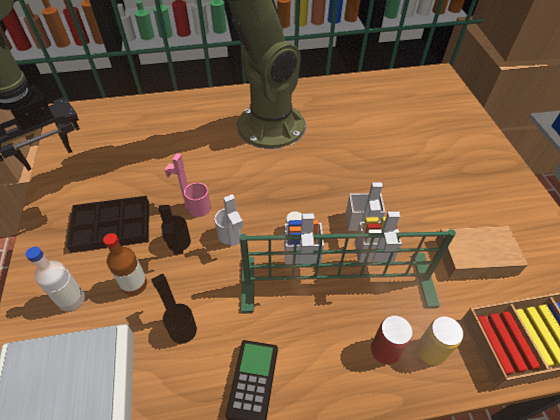

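View pics/top0.png

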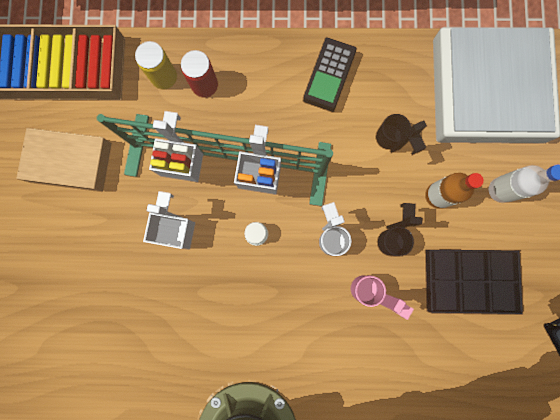

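The scene shows these candidates in the top view: the grey metal pot (335,240), black ones (396,240) and (393,131), a pink one (370,291), and a loose square bin (168,230). The grey round one with its hook towards (332,213) fits. I'll confirm it in a crop and measure.

```bash
python3 - <<'E'
from h import *
d=load('top');s=load('scene')
a=cv2.resize(d['pixels'][190:270,290:430],None,fx=5.7,fy=5.7,interpolation=2)[:,:790]
cv2.imwrite('pics/c_pot.png',a)
cv2.imwrite('pics/c_bar.png',cv2.resize(d['pixels'][95:215,90:350],None,fx=3,fy=3,interpolation=2))
cv2.imwrite('pics/c_sc.png',cv2.resize(s['pixels'][170:320,200:470],None,fx=2.9,fy=2.9,interpolation=2))
for n,x in(('top',d),('scene',s)):
    C=cloud(x);P=C.reshape(-1,3)
    ok=(x['depth'].ravel()>0)
    print(n,'table z',np.median(P[ok][:,2]))
    # points above 150mm
    m=ok&(P[:,2]>.12)&(P[:,2]<.3)&(P[:,0]>.3)&(P[:,0]<.8)&(abs(P[:,1])<.45)
    idx=np.where(m)[0]
    mask=np.zeros(x['depth'].size,np.uint8);mask[idx]=1
    nn,l,st,ce=cv2.connectedComponentsWithStats(mask.reshape(x['depth'].shape))
    for i in range(1,nn):
        if st[i,4]>8:
            Q=C[l==i];print(st[i],ce[i].round(),Q.min(0).round(3),Q.max(0).round(3),np.median(Q,0).round(3))
E
```

```text
top table z 0.0007771447158221128
[  96  112  237   80 5483] [211. 150.] [ 0.523 -0.167  0.12 ] [0.659 0.283 0.262] [0.595 0.106 0.171]
[403 121  24  34 429] [416. 137.] [ 0.603 -0.362  0.12 ] [ 0.652 -0.322  0.193] [ 0.633 -0.339  0.143]
[443 173  40  30 826] [461. 185.] [ 0.505 -0.45   0.12 ] [ 0.564 -0.403  0.204] [ 0.532 -0.423  0.144]
[146 192  27  24 358] [160. 204.] [0.469 0.154 0.122] [0.517 0.184 0.192] [0.488 0.166 0.142]
[321 203  23  25 317] [332. 215.] [ 0.448 -0.189  0.12 ] [ 0.497 -0.153  0.194] [ 0.471 -0.17   0.143]
[399 203  23  24 370] [409. 215.] [ 0.453 -0.339  0.12 ] [ 0.5   -0.311  0.193] [ 0.471 -0.321  0.143]
[388 297  17  11 128] [396. 303.] [ 0.3   -0.299  0.123] [ 0.315 -0.281  0.193] [ 0.306 -0.288  0.185]
scene table z 4.388311668150523e-05
[170 156  13  24 190] [177. 167.] [ 0.3   -0.314  0.12 ] [ 0.317 -0.281  0.192] [ 0.31  -0.292  0.161]
[366 183  16  33 365] [374. 199.] [0.47  0.152 0.12 ] [0.519 0.184 0.192] [0.486 0.167 0.143]
[223 195  20  35 374] [232. 212.] [ 0.451 -0.19   0.12 ] [ 0.501 -0.153  0.192] [ 0.467 -0.173  0.144]
[158 205  17  35 400] [166. 222.] [ 0.453 -0.339  0.12 ] [ 0.502 -0.312  0.192] [ 0.468 -0.324  0.144]
[ 239  212  217   50 4355] [345. 238.] [ 0.524 -0.168  0.12 ] [0.662 0.283 0.262] [0.611 0.068 0.175]
[103 234  32  38 690] [118. 253.] [ 0.513 -0.45   0.12 ] [ 0.567 -0.403  0.203] [ 0.547 -0.427  0.146]
[151 274  21  26 301] [161. 286.] [ 0.605 -0.361  0.121] [ 0.655 -0.323  0.193] [ 0.648 -0.336  0.166]
```

View pics/c_pot.png

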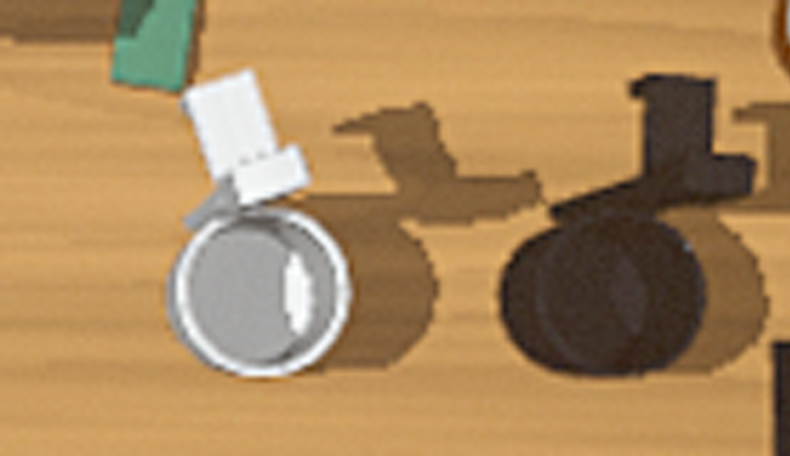

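View pics/c_bar.png

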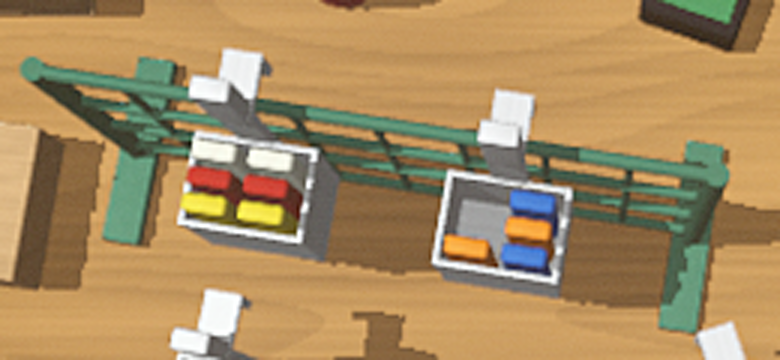

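View pics/c_sc.png

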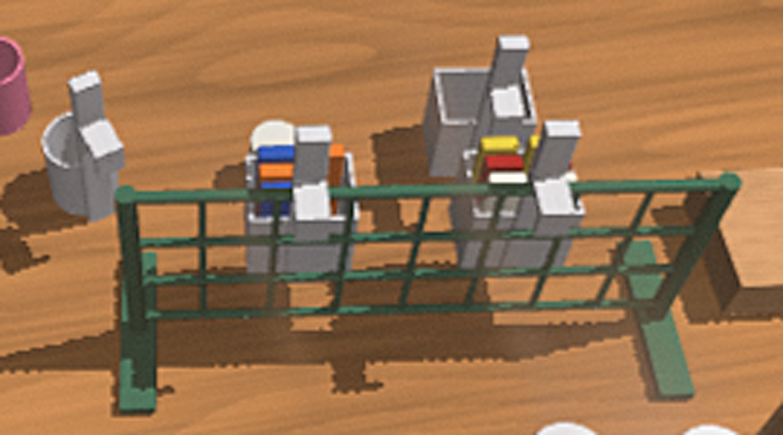

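The crop confirms the grey round pot, with its tab top at about (337,221) in the full top image. Next I fit the pot's axis and yaw and the line of the bar.

```bash
cat > fit.py <<'E'
from h import *
def pot(cam, near=(.43,-.18), r=.09, zoff=0):
    x=load(cam);C=cloud(x).reshape(-1,3);C=C[(x['depth'].ravel()>0)]
    m=np.hypot(C[:,0]-near[0],C[:,1]-near[1])<r
    Q=C[m]
    tab=Q[(Q[:,2]>.186+zoff)][:,:2]
    rect=cv2.minAreaRect((tab*1e3).astype(np.float32))
    roof=Q[(Q[:,2]>.125+zoff)&(Q[:,2]<.15+zoff)][:,:2]
    rim=Q[(Q[:,2]>.071+zoff)&(Q[:,2]<.079+zoff)][:,:2]
    return rect,tab.mean(0),cv2.minAreaRect((roof*1e3).astype(np.float32)),cv2.minEnclosingCircle((rim*1e3).astype(np.float32)),len(tab),len(rim),Q[:,2].max()
E
python3 - <<'E'
from fit import *
for c in('top','scene'):
    print(c,*pot(c),sep='\n  ')
    x=load(c);C=cloud(x).reshape(-1,3);B=x['pixels'].reshape(-1,3).astype(int)
    g=(x['depth'].ravel()>0)&(B[:,1]>B[:,2]+15)&(C[:,2]>.196)&(C[:,2]<.212)&(C[:,0]>.5)&(C[:,0]<.75)&(C[:,1]>-.2)&(C[:,1]<.32)
    P=C[g];l=cv2.fitLine(P[:,:2].astype(np.float32),cv2.DIST_HUBER,0,.001,.001).ravel()
    dirv=l[:2]*np.sign(l[1]);t=(P[:,:2]-l[2:])@dirv
    print('bar',dirv,'ends',l[2:]+dirv*t.min(),l[2:]+dirv*t.max(),'len',np.ptp(t),'mid',l[2:]+dirv*(t.min()+t.max())/2,'zmax',P[:,2].max(),len(P))
    # tabs
    g=(x['depth'].ravel()>0)&(C[:,2]>.25)&(C[:,2]<.28)&(C[:,0]>.5)&(C[:,0]<.7)&(abs(C[:,1])<.3)
    T=C[g]
    for lo in(T[:,1]>.07,T[:,1]<=.07): print('tab',T[lo].mean(0),T[lo].min(0),T[lo].max(0))
    g=(x['depth'].ravel()>0)&(np.hypot(C[:,0]-.44,C[:,1]+.02)<.05)&(C[:,2]>.01);print('jar',C[g].min(0),C[g].max(0))
E
```

```text
top
  ((457.8559265136719, -176.491455078125), (13.713688850402832, 24.368078231811523), 18.67587661743164)
  [ 0.45780333 -0.17650741]
  ((474.59521484375, -170.774658203125), (42.924781799316406, 24.316072463989258), 18.309412002563477)
  ((426.280029296875, -185.4987030029297), 33.985782623291016)
  95
  127
  0.19410338350525583
bar [0.14762166 0.9890439 ] ends [ 0.58226812 -0.16652289] [0.6492191  0.28203905] len 0.4535308765904847 mid [0.61574361 0.05775808] zmax 0.20891564734136173 880
tab [0.61776467 0.1436572  0.25834759] [0.61039726 0.13200405 0.25013094] [0.62824712 0.15634431 0.2624597 ]
tab [ 0.59233298 -0.02661916  0.2588232 ] [ 0.58489469 -0.03900996  0.25000214] [ 0.60129377 -0.01490579  0.26245496]
jar [ 0.41518426 -0.03918032  0.01229403] [0.46529923 0.01322263 0.06072179]
scene
  ((459.0329895019531, -176.46237182617188), (14.591292381286621, 24.364870071411133), 15.67874813079834)
  [ 0.45980357 -0.17713897]
  ((475.3370056152344, -171.3385009765625), (46.148101806640625, 25.30306625366211), 18.44858741760254)
  ((429.6689147949219, -190.59552001953125), 35.62999725341797)
  57
  58
  0.19206836905545047
bar [0.14805129 0.9889797 ] ends [ 0.58410242 -0.16699328] [0.65142219 0.28270139] len 0.4547056620719424 mid [0.61776231 0.05785406] zmax 0.20906057800410124 574
tab [0.62204262 0.14351548 0.2574089 ] [0.61321167 0.13208148 0.25000828] [0.6288968  0.15591892 0.2617982 ]
tab [ 0.5963314  -0.02714341  0.257307  ] [ 0.58574417 -0.03849548  0.25009213] [ 0.60221256 -0.01403659  0.26140648]
jar [ 0.42023445 -0.03628755  0.02629616] [0.45127352 0.00629516 0.05835329]
```

```bash
cat > plan.py <<'E'
from h import *
from scipy.spatial.transform import Rotation as R
def down(yaw_x): # tool z down, tool x at yaw
    c,s=np.cos(yaw_x),np.sin(yaw_x); return R.from_matrix(np.array([[c,s,0],[s,-c,0],[0,0,-1.]]))
def rows(pos,yaw_deg,n,grip,start=None):
    st=ctrl.get_state(); p=np.array(st['position']);q=R.from_rotvec(st['tool_rot'])
    if start is not None: p,q=start
    T=down(np.radians(yaw_deg)); rv=(q.inv()*T).as_rotvec(); d=(np.array(pos)-p)/n
    print('dist',np.array(pos)-p,'turn',rv,'now yaw',np.degrees(np.arctan2(*q.as_matrix()[[1,0],0])))
    out=[]
    for i in range(n):
        s=q.inv().apply(d)*100
        out.append(' '.join(f'{v:.2f}' for v in s)+' '+' '.join(f'{v:.3f}' for v in rv/n)+f' {grip}')
        q=q*R.from_rotvec(rv/n)
    print('; '.join(out)); return np.array(pos),T
E
python3 - <<'E'
from plan import *
rows([.458,-.1766,.43],108.4,12,1)
E
```

```text
dist [0.16619309 0.40401553 0.02620128] turn [-1.45539753e-03 -1.12611818e-03 -1.42615034e+00] now yaw 26.68758802827796
2.75 -2.39 -0.21 -0.000 -0.000 -0.119 1; 3.01 -2.04 -0.22 -0.000 -0.000 -0.119 1; 3.23 -1.67 -0.22 -0.000 -0.000 -0.119 1; 3.41 -1.28 -0.22 -0.000 -0.000 -0.119 1; 3.54 -0.86 -0.22 -0.000 -0.000 -0.119 1; 3.61 -0.44 -0.22 -0.000 -0.000 -0.119 1; 3.64 -0.01 -0.22 -0.000 -0.000 -0.119 1; 3.62 0.43 -0.22 -0.000 -0.000 -0.119 1; 3.54 0.85 -0.22 -0.000 -0.000 -0.119 1; 3.41 1.26 -0.22 -0.000 -0.000 -0.119 1; 3.24 1.66 -0.22 -0.000 -0.000 -0.119 1; 3.02 2.03 -0.22 -0.000 -0.000 -0.119 1
```

Call:
play_rows(targets="2.75 -2.4 -0.4 0 0 -0.12 1; 3 -2 -0.4 0 0 -0.12 1; 3.2 -1.7 -0.4 0 0 -0.12 1; 3.4 -1.3 -0.4 0 0 -0.12 1; 3.5 -0.9 -0.2 0 0 -0.12 1; 3.6 -0.4 -0.2 0 0 -0.12 1; 3.6 0 -0.2 0 0 -0.12 1; 3.6 0.4 -0.2 0 0 -0.12 1; 3.5 0.8 0 0 0 -0.12 1; 3.4 1.2 0 0 0 -0.12 1; 3.2 1.6 0 0 0 -0.12 1; 3 2 0 0 0 -0.1 1; 0 0 0 0 0 0 1")

```text
time: 1.72
position: [0.4466, -0.1606, 0.4233]
tool_rot: [-1.779, -2.575, -0.002]
ft_force: [0.1, -0.6, 0.7]
grip_width: 1.0
```

```bash
python3 - <<'E'
from plan import *
print(ctrl.get_state()['joint_positions'].round(2))
s=rows([.458,-.1766,.41],108.4,3,.0)
rows([.458,-.1766,.333],108.4,5,.0,s)
E
```

```text
[ 0.79 -0.04 -0.48  1.82 -0.03  1.37  0.68]
dist [ 0.01143694 -0.01597    -0.01325244] turn [-0.00564218 -0.01020441  0.04079294] now yaw 110.73568393874804
-0.64 0.17 0.43 -0.002 -0.003 0.014 0.0; -0.63 0.18 0.44 -0.002 -0.003 0.014 0.0; -0.63 0.19 0.44 -0.002 -0.003 0.014 0.0
dist [ 0.     0.    -0.077] turn [0. 0. 0.] now yaw 108.40000000000002
0.00 0.00 1.54 0.000 0.000 0.000 0.0; 0.00 0.00 1.54 0.000 0.000 0.000 0.0; 0.00 0.00 1.54 0.000 0.000 0.000 0.0; 0.00 0.00 1.54 0.000 0.000 0.000 0.0; 0.00 0.00 1.54 0.000 0.000 0.000 0.0
```

Call:
play_rows(targets="-0.6 0.2 0.4 0 0 0.014 0; -0.6 0.2 0.4 0 0 0.014 0; -0.6 0.2 0.4 0 0 0.014 0; 0 0 0 0 0 0 0")

```text
time: 2.22
position: [0.4577, -0.1802, 0.4089]
tool_rot: [-1.845, -2.527, 0.0]
ft_force: [1.0, -0.5, 0.6]
grip_width: 0.633
```

```bash
python3 - <<'E'
from plan import *
s=rows([.458,-.1766,.333],108.4,6,.0)
print(ctrl.get_state()['grip_width'])
E
```

```text
dist [ 0.0002673   0.00364923 -0.07594794] turn [-0.00790361 -0.0106746  -0.01160001] now yaw 107.73293336448529
0.04 0.03 1.27 -0.001 -0.002 -0.002 0.0; 0.05 0.03 1.27 -0.001 -0.002 -0.002 0.0; 0.05 0.03 1.27 -0.001 -0.002 -0.002 0.0; 0.05 0.03 1.27 -0.001 -0.002 -0.002 0.0; 0.05 0.03 1.27 -0.001 -0.002 -0.002 0.0; 0.05 0.02 1.27 -0.001 -0.002 -0.002 0.0
0.632541812324829
```

Call:
play_rows(targets="0.1 0.05 1.25 -0.004 -0.005 -0.004 0; 0.1 0.05 1.25 -0.004 -0.005 -0.004 0; 0.1 0.05 1.25 0 0 0 0; 0.1 0 1.25 0 0 0 0; 0 0 1.2 0 0 0 0; 0 0 0 0 0 0 0")

```text
time: 2.98
position: [0.457, -0.1753, 0.3414]
tool_rot: [-1.84, -2.544, -0.0]
ft_force: [0.3, 0.2, 0.9]
grip_width: 0.497
```

```bash
python3 - <<'E'
from plan import *
s=rows([.458,-.1766,.333],108.4,2,.0)
for n in('scene','top'):
    d=grab(n)
    cv2.imwrite(f'pics/{n}1.png',cv2.resize(d['pixels'][150:270,180:320] if n=='scene' else d['pixels'][170:280,270:410],None,fx=5,fy=5))
E
```

```text
dist [ 0.00102026 -0.00131355 -0.00842621] turn [-0.0010742  -0.00165103 -0.00309707] now yaw 108.22250003960195
-0.08 0.03 0.42 -0.001 -0.001 -0.002 0.0; -0.08 0.03 0.42 -0.001 -0.001 -0.002 0.0
```

View pics/scene1.png

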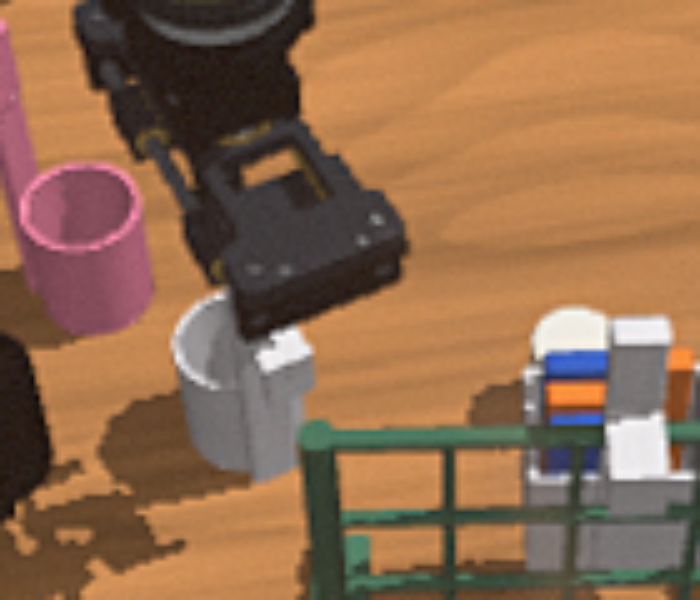

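The fingers straddle the tab, which is hidden behind the back finger. The hook roof is free below the fingertips at about (280,345) in the crop. I'll go down the last bit and grip.

Call:
play_rows(targets="-0.1 0.05 0.5 0 0 -0.003 0; 0 0 0.3 0 0 0 -0.3; 0 0 0 0 0 0 -0.7; 0 0 0 0 0 0 -1; 0 0 0 0 0 0 -1; 0 0 0 0 0 0 -1; 0 0 0 0 0 0 -1", newtons=35)

```text
time: 3.95
position: [0.4586, -0.1767, 0.3354]
tool_rot: [1.837, 2.546, 0.001]
ft_force: [-0.6, 0.0, 0.0]
grip_width: 0.159
```

```bash
python3 - <<'E'
from plan import *
s=rows([.4586,-.1767,.515],108.4,6,-1)
s=rows([.598,.0605,.515],81.5,10,-1,s)
E
```

```text
dist [ 6.44845380e-06 -3.33012062e-05  1.79572094e-01] turn [ 0.00152335  0.00153561 -0.00041079] now yaw 108.37639618650486
-0.01 0.00 -2.99 0.000 0.000 -0.000 -1; -0.00 0.00 -2.99 0.000 0.000 -0.000 -1; -0.00 0.00 -2.99 0.000 0.000 -0.000 -1; -0.00 0.00 -2.99 0.000 0.000 -0.000 -1; -0.00 0.00 -2.99 0.000 0.000 -0.000 -1; -0.00 0.00 -2.99 0.000 0.000 -0.000 -1
dist [0.1394 0.2372 0.    ] turn [0.         0.         0.46949357] now yaw 108.40000000000002
1.81 2.07 0.00 0.000 0.000 0.047 -1; 1.91 1.98 0.00 0.000 0.000 0.047 -1; 2.00 1.89 0.00 0.000 0.000 0.047 -1; 2.08 1.80 0.00 0.000 0.000 0.047 -1; 2.17 1.70 0.00 0.000 0.000 0.047 -1; 2.24 1.59 0.00 0.000 0.000 0.047 -1; 2.32 1.49 0.00 0.000 0.000 0.047 -1; 2.38 1.38 0.00 0.000 0.000 0.047 -1; 2.44 1.26 0.00 0.000 0.000 0.047 -1; 2.50 1.15 0.00 0.000 0.000 0.047 -1
```

Call:
play_rows(targets="0 0 -1.5 0 0 0 -1; 0 0 -3 0 0 0 -1; 0 0 -3.5 0 0 0 -1; 0 0 -3.5 0 0 0 -1; 0 0 -3.5 0 0 0 -1; 0 0 -3.5 0 0 0 -1; 0 0 0 0 0 0 -1; 0 0 0 0 0 0 -1")

```text
time: 4.95
position: [0.4574, -0.1752, 0.5292]
tool_rot: [1.835, 2.547, 0.002]
ft_force: [-0.6, -0.1, -1.6]
grip_width: 0.159
```

```bash
python3 - <<'E'
from plan import *
s=rows([.598,.0605,.515],81.5,12,-1)
d=grab('scene');cv2.imwrite('pics/scene2.png',d['pixels'])
print(ctrl.get_state()['joint_positions'].round(2))
E
```

```text
dist [ 0.14060479  0.2357455  -0.01418168] turn [2.78285039e-03 3.93625663e-04 4.70699646e-01] now yaw 108.46904482397005
1.49 1.73 0.12 0.000 0.000 0.039 -1; 1.56 1.67 0.12 0.000 0.000 0.039 -1; 1.62 1.61 0.12 0.000 0.000 0.039 -1; 1.69 1.55 0.12 0.000 0.000 0.039 -1; 1.74 1.48 0.12 0.000 0.000 0.039 -1; 1.80 1.41 0.12 0.000 0.000 0.039 -1; 1.86 1.34 0.12 0.000 0.000 0.039 -1; 1.91 1.26 0.12 0.000 0.000 0.039 -1; 1.95 1.19 0.12 0.000 0.000 0.039 -1; 2.00 1.11 0.12 0.000 0.000 0.039 -1; 2.04 1.03 0.12 0.000 0.000 0.039 -1; 2.08 0.95 0.12 0.000 0.000 0.039 -1
[ 0.8  -0.04 -0.47  1.61 -0.02  1.57  0.66]
```

View pics/scene2.png

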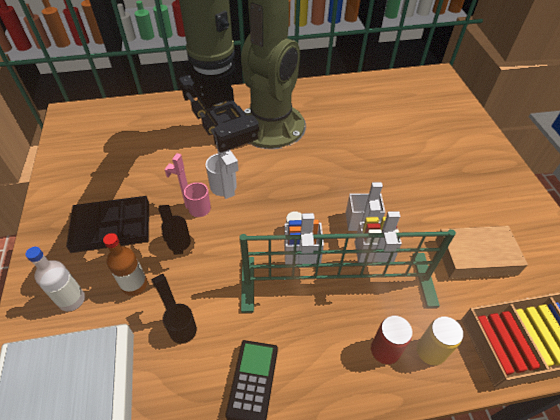

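The pot is held and hangs upright in the gripper at (222,175). I'll carry it over the gap, keeping the height at 0.52–0.53.

Call:
play_rows(targets="1.5 1.7 0 0 0 0.04 -1; 1.6 1.7 0 0 0 0.04 -1; 1.6 1.6 0 0 0 0.04 -1; 1.7 1.5 0 0 0 0.04 -1; 1.7 1.5 0 0 0 0.04 -1; 1.8 1.4 0 0 0 0.04 -1; 1.9 1.3 0 0 0 0.04 -1; 1.9 1.3 0 0 0 0.04 -1; 2 1.2 0 0 0 0.04 -1; 2 1.1 0 0 0 0.04 -1; 2 1 0 0 0 0.04 -1; 2 0.4 0 0 0 0.03 -1; 0 0 0 0 0 0 -1; 0 0 0 0 0 0 -1")

```text
time: 6.75
position: [0.596, 0.0628, 0.5063]
tool_rot: [-2.378, -2.015, 0.035]
ft_force: [0.3, -0.5, -2.7]
grip_width: 0.158
```

```bash
python3 - <<'E'
from plan import *
s=rows([.598,.0605,.515],81.5,2,-1)
d=grab('scene');cv2.imwrite('pics/scene3.png',cv2.resize(d['pixels'][90:310,200:480],None,fx=2.7,fy=2.7));
d=grab('top');cv2.imwrite('pics/top3.png',cv2.resize(d['pixels'][80:280,90:370],None,fx=2.7,fy=2.7))
E
```

```text
dist [ 0.00195376 -0.00234076  0.00872809] turn [-0.03261776  0.00112087 -0.01655422] now yaw 80.55272792539907
-0.10 0.10 -0.44 -0.016 0.001 -0.008 -1; -0.10 0.11 -0.44 -0.016 0.001 -0.008 -1
```

View pics/scene3.png

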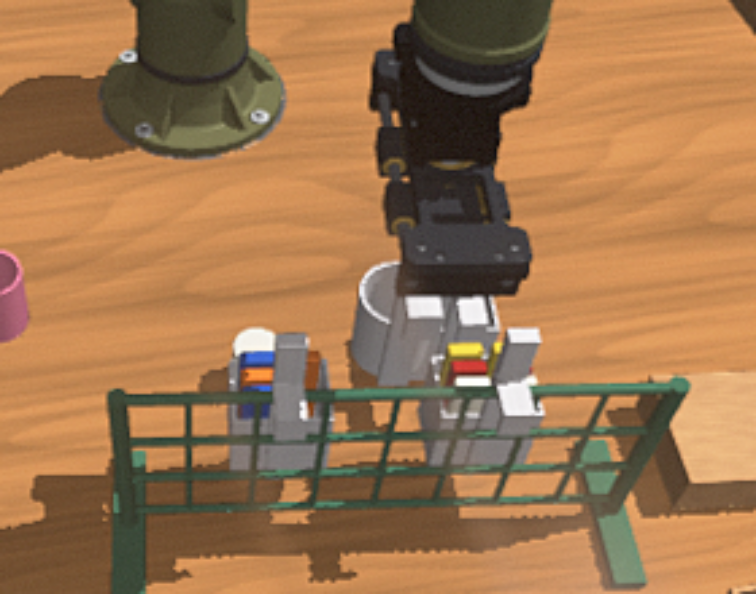

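View pics/top3.png

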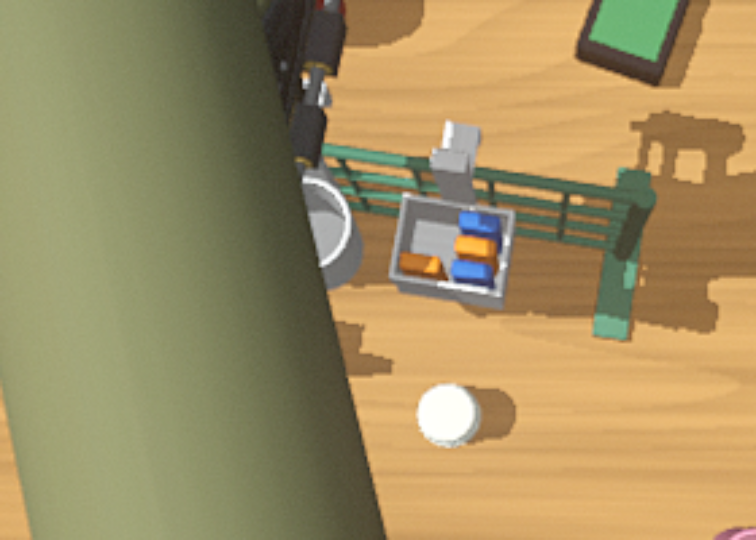

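Call:
play_rows(targets="-0.1 0.1 -0.4 -0.016 0 -0.008 -1; -0.1 0.1 -0.3 -0.016 0 -0.008 -1; 0 0 0 0 0 0 -1")

```text
time: 7.22
position: [0.5977, 0.0585, 0.5148]
tool_rot: [2.38, 2.045, 0.002]
ft_force: [-0.9, -0.2, -2.8]
grip_width: 0.158
```

```bash
python3 - <<'E'
from plan import *
s=rows([.598,.0605,.515],81.5,2,-1)
x=grab('scene');C=cloud(x).reshape(-1,3);B=x['pixels'].reshape(-1,3).astype(int)
z=ctrl.get_state()['position'][2]
m=(x['depth'].ravel()>0)&(np.hypot(C[:,0]-.616,C[:,1]-.058)<.06)&(B.min(1)>90)
for a,b in((-.203,-.19),(-.3,-.203)):
    q=C[m&(C[:,2]>z+a)&(C[:,2]<z+b)]; print(len(q),q.min(0),q.max(0),q.mean(0))
    r=cv2.minAreaRect((q[:,:2]*1e3).astype(np.float32));print(r)
E
```

```text
dist [0.00029274 0.00204057 0.00017904] turn [ 0.00358655  0.00173987 -0.002714  ] now yaw 81.34432093650736
0.10 -0.00 -0.01 0.002 0.001 -0.001 -1; 0.10 -0.00 -0.01 0.002 0.001 -0.001 -1
159 [0.61242713 0.04081291 0.31179064] [0.63976737 0.06758227 0.32257593] [0.62882803 0.05331877 0.31905867]
((626.75, 54.05147933959961), (24.308563232421875, 25.125682830810547), 80.92339324951172)
441 [0.56124088 0.03223955 0.21477889] [0.63994771 0.08553415 0.31147569] [0.60188345 0.04917123 0.25505462]
((603.7379760742188, 47.682518005371094), (57.87195587158203, 68.33442687988281), 68.08916473388672)
```

The hook is square over the bar, with the slot centre at about (0.616,0.056). I'll lower it in stages.

Call:
play_rows(targets="0.2 0.1 1.2 0.003 0.001 -0.002 -1; 0 0 1.2 0 0 0 -1; 0 0 1.2 0 0 0 -1; 0 0 1.2 0 0 0 -1; 0 0 0 0 0 0 -1")

```text
time: 7.9
position: [0.5987, 0.0604, 0.4613]
tool_rot: [-2.379, -2.049, 0.005]
ft_force: [-0.2, 0.4, -2.3]
grip_width: 0.158
```

```bash
python3 - <<'E'
from plan import *
s=rows([.599,.0605,.418],81.5,4,-1)
x=grab('scene');cv2.imwrite('pics/scene4.png',cv2.resize(x['pixels'][130:310,230:460],None,fx=3.3,fy=3.3))
E
```

```text
dist [ 3.23155449e-04  9.80505012e-05 -4.33459594e-02] turn [-0.00346538  0.0012222  -0.00012366] now yaw 81.49303610947952
0.00 0.01 1.08 -0.001 0.000 -0.000 -1; 0.00 0.01 1.08 -0.001 0.000 -0.000 -1; 0.00 0.01 1.08 -0.001 0.000 -0.000 -1; 0.00 0.01 1.08 -0.001 0.000 -0.000 -1
```

View pics/scene4.png

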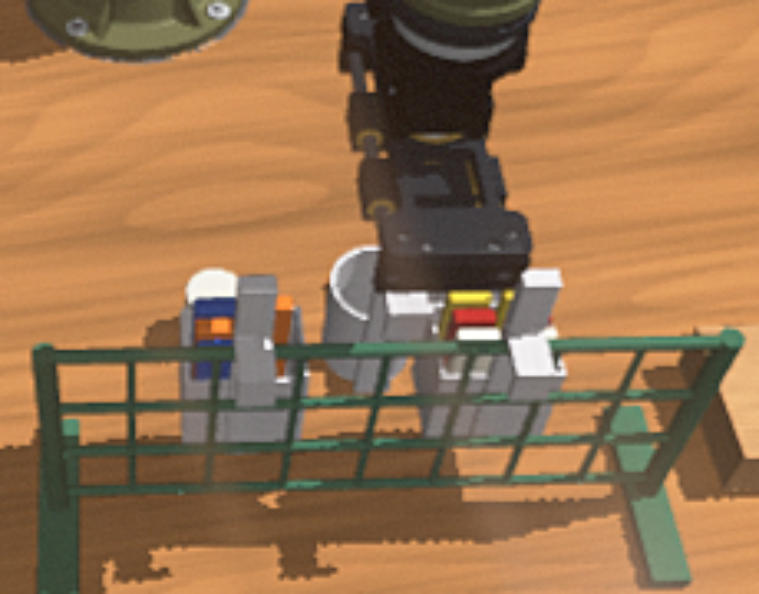

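Call:
play_rows(targets="0 0 1 0 0 0 -1; 0 0 1 0 0 0 -1; 0 0 1 -0.003 0 0 -1; 0 0 0.8 0 0 0 -1; 0 0 0 0 0 0 -1; 0 0 0 0 0 0 -1")

```text
time: 8.7
position: [0.599, 0.0605, 0.4221]
tool_rot: [2.379, 2.049, 0.002]
ft_force: [-1.3, 0.4, -2.4]
grip_width: 0.154
```

```bash
python3 - <<'E'
from plan import *
s=rows([.599,.0605,.408],81.5,4,-1)
x=grab('scene');cv2.imwrite('pics/scene5.png',cv2.resize(x['pixels'][180:310,280:420],None,fx=4.6,fy=4.6))
E
```

```text
dist [ 3.63710185e-05 -3.29280297e-05 -1.41284995e-02] turn [ 0.00217621  0.00059135 -0.00017228] now yaw 81.49009201763401
-0.00 0.00 0.35 0.001 0.000 -0.000 -1; -0.00 0.00 0.35 0.001 0.000 -0.000 -1; -0.00 0.00 0.35 0.001 0.000 -0.000 -1; -0.00 0.00 0.35 0.001 0.000 -0.000 -1
```

View pics/scene5.png

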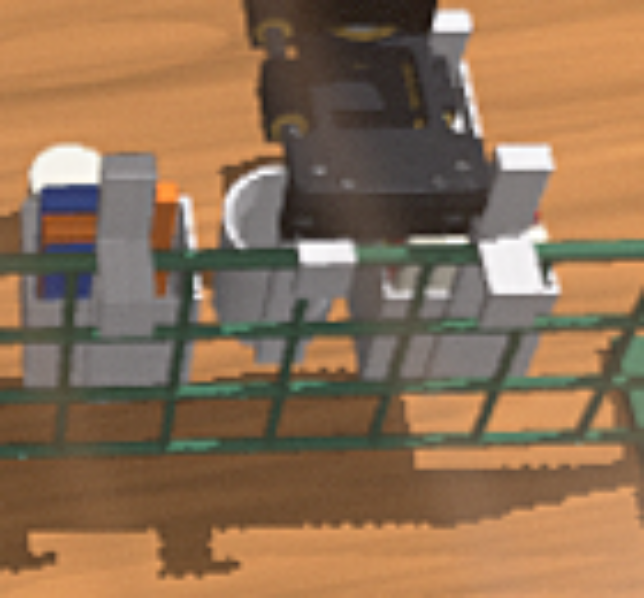

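The lip now hangs on the far side of the bar, in front of it in this view at (325,270). I'll ease it down.

Call:
play_rows(targets="0 0 0.5 0 0 0 -1; 0 0 0.5 0 0 0 -1; 0 0 0.3 0 0 0 -1; 0 0 0 0 0 0 -1")

```text
time: 9.25
position: [0.5991, 0.0605, 0.4087]
tool_rot: [2.378, 2.049, 0.002]
ft_force: [0.0, -0.3, -1.1]
grip_width: 0.16
```

Call:
play_rows(targets="0 0 0.3 0 0 0 -1; 0 0 0.2 0 0 0 -1; 0 0 0 0 0 0 -1")

```text
time: 9.62
position: [0.5991, 0.0608, 0.4056]
tool_rot: [2.377, 2.048, 0.004]
ft_force: [0.3, -0.9, -1.9]
grip_width: 0.157
```

Call:
play_rows(targets="0 0 0.2 0 0 0 -1; 0 0 0 0 0 0 -1; 0 0 0 0 0 0 -1")

```text
time: 10.0
position: [0.5992, 0.061, 0.4054]
tool_rot: [2.376, 2.047, 0.006]
ft_force: [-0.7, 0.2, 0.1]
grip_width: 0.157
```

```bash
python3 - <<'E'
from plan import *
st=ctrl.get_state();print(st['position'],st['ft_force'])
x=grab('scene');cv2.imwrite('pics/scene6.png',cv2.resize(x['pixels'][180:310,280:420],None,fx=4.6,fy=4.6))
E
```

```text
[0.59915071 0.06099675 0.40541579] [-0.70420443  0.15861924  0.07225078]
```

View pics/scene6.png

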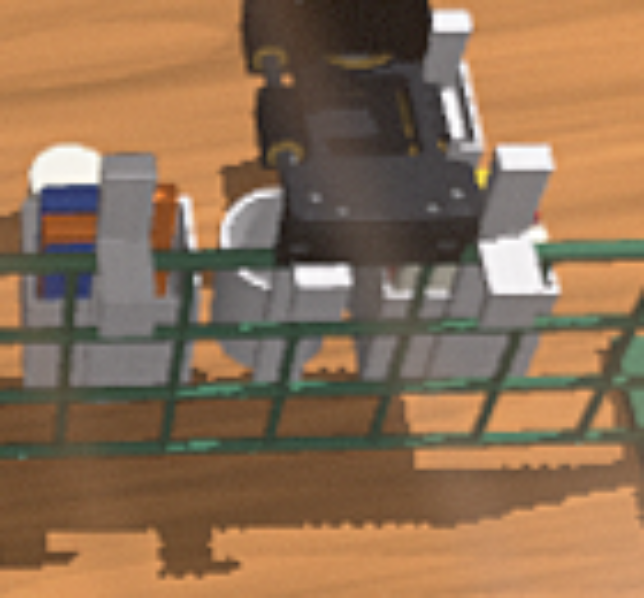

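The hook is on the bar: the wrist force went from −2.4 to about 0 N at the predicted height. I'll release gently and withdraw upwards.

Call:
play_rows(targets="0 0 0 0 0 0 -0.6; 0 0 0 0 0 0 -0.5; 0 0 0 0 0 0 -0.4; 0 0 0 0 0 0 -0.2; 0 0 0 0 0 0 -0.1; 0 0 0 0 0 0 -0.1; 0 0 0 0 0 0 -0.1")

```text
time: 10.92
position: [0.5995, 0.061, 0.4052]
tool_rot: [2.376, 2.047, 0.007]
ft_force: [0.4, 0.1, 0.2]
grip_width: 0.448
```

```bash
python3 - <<'E'
from plan import *
x=grab('scene');cv2.imwrite('pics/scene7.png',cv2.resize(x['pixels'][180:310,280:420],None,fx=4.6,fy=4.6))
E
```

```text
(no output)
```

View pics/scene7.png

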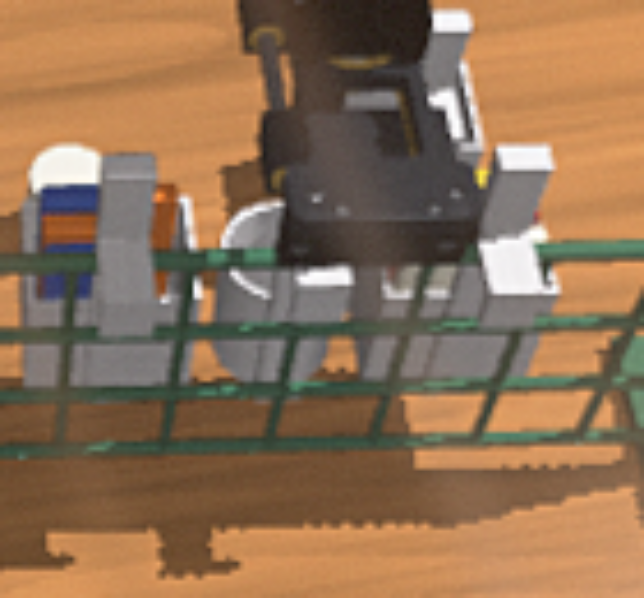

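Call:
play_rows(targets="0 0 -1 0 0 0 -0.1; 0 0 -2 0 0 0 -0.1; 0 0 -2.5 0 0 0 -0.1; 0 0 -3 0 0 0 -0.1; 0 0 -3 0 0 0 -0.1; 0 0 -3 0 0 0 -0.1; -3 -2 0 0 0 0 -0.1; -4 -2 0 0 0 0 -0.1; -5 -2 0 0 0 0 -0.1; -5 -2 0 0 0 0 -0.1; -5 -2 0 0 0 0 -0.1; -5 -2 0 0 0 0 -0.1; 0 0 0 0 0 0 -0.1")

```text
time: 12.6
position: [0.4342, -0.1935, 0.5627]
tool_rot: [2.366, 2.046, 0.019]
ft_force: [0.1, -0.1, -0.8]
grip_width: 0.448
```

```bash
python3 - <<'E'
from fit import *
print(ctrl.get_state()['position'])
t=[]
for c in('top','scene'):
    x=grab(c);C=cloud(x).reshape(-1,3);ok=(x['depth'].ravel()>0)
    T=C[ok&(C[:,2]>.25)&(C[:,2]<.28)&(C[:,0]>.5)&(C[:,0]<.7)&(abs(C[:,1])<.3)]
    for a,b in((.1,.3),(.02,.1),(-.1,.02)):
        q=T[(T[:,1]>a)&(T[:,1]<b)]
        if len(q)>5: print(c,q.mean(0).round(4),q.min(0).round(4),q.max(0).round(4),cv2.minAreaRect((q[:,:2]*1e3).astype(np.float32)))
    cv2.imwrite(f'pics/{c}8.png',cv2.resize(x['pixels'][90:230,80:350] if c=='top' else x['pixels'][170:320,200:470],None,fx=2.9,fy=2.9))
E
```

```text
[ 0.43424176 -0.19347965  0.56270467]
top [0.6179 0.1436 0.2587] [0.611  0.1326 0.2502] [0.627  0.1561 0.2633] ((618.6709594726562, 144.48171997070312), (23.51220703125, 14.244524002075195), 81.88428497314453)
top [0.5975 0.0609 0.2583] [0.59   0.0489 0.2513] [0.6064 0.0736 0.2622] ((597.8927001953125, 61.17632293701172), (23.25412368774414, 13.781864166259766), 80.76936340332031)
top [ 0.5922 -0.0267  0.2588] [ 0.5851 -0.0378  0.2503] [ 0.6016 -0.0148  0.2624] ((593.1561279296875, -26.776657104492188), (23.584985733032227, 14.311059951782227), 81.98554229736328)
scene [0.6219 0.1432 0.2575] [0.6116 0.1321 0.2513] [0.6283 0.1565 0.262 ] ((620.1961669921875, 144.02273559570312), (23.948497772216797, 14.614235877990723), 82.46617889404297)
scene [0.6016 0.06   0.2568] [0.5914 0.0488 0.2502] [0.6085 0.0726 0.261 ] ((600.8878173828125, 60.97574234008789), (24.606292724609375, 14.11639404296875), 77.56381225585938)
scene [ 0.5965 -0.027   0.2577] [ 0.5859 -0.0388  0.2502] [ 0.6031 -0.0142  0.2618] ((594.9699096679688, -27.04025650024414), (23.825807571411133, 14.303333282470703), 80.1910629272461)
```

View pics/scene8.png

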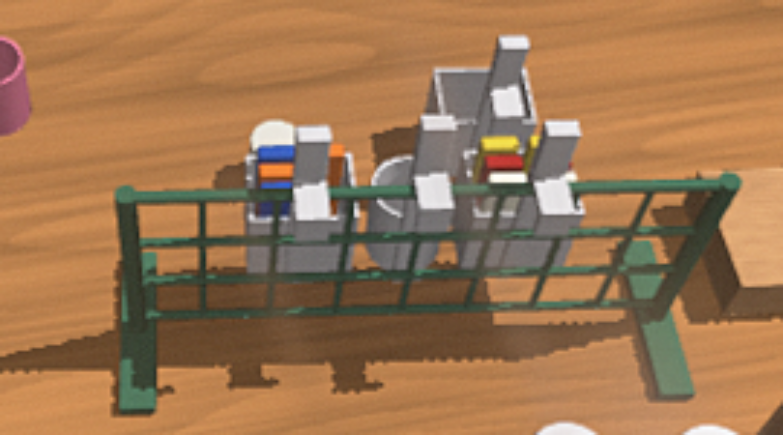

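View pics/top8.png

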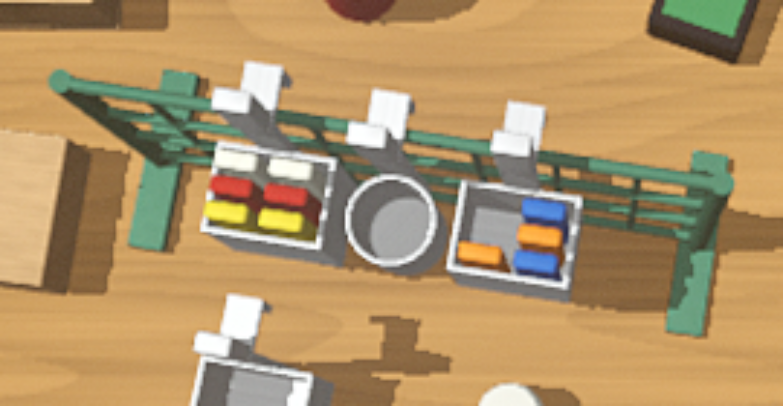

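It hangs between the bins with its tab at the same height as theirs, and the bins' tabs read the same as at the start. A last check for tilt and stillness, then I hand in.

Call:
play_rows(targets="0 0 0 0 0 0 -0.1; 0 0 0 0 0 0 -0.1; 0 0 0 0 0 0 -0.1; 0 0 0 0 0 0 -0.1; 0 0 0 0 0 0 -0.1; 0 0 0 0 0 0 -0.1; 0 0 0 0 0 0 -0.1; 0 0 0 0 0 0 -0.1")

```text
time: 13.7
position: [0.4387, -0.1849, 0.5632]
tool_rot: [2.349, 2.066, 0.023]
ft_force: [-0.0, -0.6, 0.4]
grip_width: 0.446
```

```bash
python3 - <<'E'
from fit import *
x=grab('top');C=cloud(x).reshape(-1,3);ok=(x['depth'].ravel()>0)
q=C[ok&(C[:,2]>.25)&(C[:,2]<.28)&(abs(C[:,1]-.06)<.03)&(abs(C[:,0]-.6)<.04)]
b=np.array([.9889,-.148])
tab=q.mean(0);print('tab',tab)
r=C[ok&(C[:,2]>.135)&(C[:,2]<.155)&(np.hypot(C[:,0]-.563,C[:,1]-.066)<.036)]
(c,R)=cv2.minEnclosingCircle((r[:,:2]*1e3).astype(np.float32));print('rim',c,R,'tab-rim along x',(tab[:2]*1e3-c)@b)
A=np.c_[r[:,:2],np.ones(len(r))];k=np.linalg.lstsq(A,r[:,2],rcond=None)[0];print('rim plane slope',k,len(r))
E
```

```text
tab [0.59737017 0.06095647 0.25818711]
rim (570.3138427734375, 65.52667236328125) 31.937345504760742 tab-rim along x 27.43239366113292
rim plane slope [ 0.03897262 -0.01775263  0.11968871] 134
```

```bash
python3 -c "
from bench import ctrl
print(ctrl.close_job())"
```

```text
the job is handed in; nothing more can be done
None
```

The grey round pot is hanging on the top bar in the gap between the two bins, on their side. I let go of it, moved the arm clear and handed the job in at about 14 s.

Last checks from the camera images:
- **Position:** the pot's centre is about 54 mm on the near side of the bar and about 3 mm from its middle. Its tab is within 1 mm of the bins' tab heights, so the hook is fully down.
- **Angle:** it leans about 0.04–0.07 rad toward the grille. Top-view yaw is within about 1° of square; the coarser scene view said about 4°. Both are inside the 0.26 rad limit.
- **Stillness:** the tab position was unchanged over a one-second wait.
- **Bins:** both bins' tabs are within 1 mm of where they started.

No check failed. The two cameras differ by up to 4 mm in x, which is small against the limits.

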